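# Make the vacuum lifter's air circuit safe for service

### The job

Make the orange lifter's air circuit safe with the closed fingertips: first push down the white-dot end of the black rocker until it has tipped right over, then press the red button all the way down and keep it down for at least a second before letting it come up again, then push the blue plunger fully home. Do not press the red button before the rocker has been tipped, and do not press the green or yellow buttons. Only touch and push: leave the tools and loose parts where they stand or lie, and end clear of everything.

Things in the scene. Friction and masses are not known exactly. Their poses are not given: they have to be found in the camera images.
- housing: fixed orange steel housing, 260 (x) by 400 (y), rim 86 high; the aluminium deck inside, 80 above the bench, carries all controls. Origin: centre of its underside; -x faces the robot. The four round controls stand in one row at local x = +60, 80 apart along y, in any order; the rocker at about local x = -50. Flange (reach 85, 64 high) at its -y side, tube handle (reach 46, 61 high) at +x
- isolator_base: grey plastic base of the black isolator rocker, 84 (x) by 44 (y), fixed on the deck. Origin: centre of its underside (on the deck); the white-dot end of the rocker lies towards its -x, the rocker's pivot runs along its y, 26 above the deck; two cheeks beside the pivot reach 30 above the deck
- isolator (a joint): tilt of the black rocker plate (70 long, 34 wide, 10 thick), rad. 0 = white-dot end fully up, 0.6 = white-dot end fully down (tipped right over). Stiff by friction: stays where it is left; needs about 2 to 4 N pushed down at the dot
- isolator_dot (a point): the spot to push on the rocker: on the plate's top face 26 out from the pivot, near the white dot. About 39 above the deck at joint 0; it sinks some 15 as the rocker tips right over
- release (a joint): red round push button, cap diameter 30, in a black round base (diameter 46, 12 high). Spring-loaded; value 0 = up, 0.008 m = fully pressed (needs 5 N at the bottom, 1.5 N at the start); springs back up when let go. It dumps the air.
- release_top (a point): centre of the top face of the red button; 24 above the deck when up, moves down with it
- lockout (a joint): blue flat-headed plunger (head diameter 38, 8 thick) on a steel stem in a round steel base (diameter 46, 12 high). Value 0 = out, 0.010 m = fully home. Held by friction of 4 N, no spring: stays where it is left
- lockout_top (a point): centre of the top face of the blue plunger head; 32 above the deck when up, moves down with it
- start (a joint): green round push button, cap diameter 30, in a black round base (diameter 46, 12 high). Spring-loaded; value 0 = up, 0.008 m = fully pressed (needs 5 N at the bottom, 1.5 N at the start); springs back up when let go. Not to be pressed.
- start_top (a point): centre of the top face of the green button; 24 above the deck when up, moves down with it
- purge (a joint): yellow round push button, cap diameter 30, in a black round base (diameter 46, 12 high). Spring-loaded; value 0 = up, 0.008 m = fully pressed (needs 5 N at the bottom, 1.5 N at the start); springs back up when let go. Not to be pressed.
- purge_top (a point): centre of the top face of the yellow button; 24 above the deck when up, moves down with it
- fitting: loose brass and black pipe fitting standing on the deck, diameter 26, 33 high; origin under its centre. Bystander
- socket: loose steel spanner socket standing on the deck, diameter 26, 32 high; origin under its centre. Bystander
- torch: black torch standing upright on the bench at the housing's +y side, diameter 38, 150 high; origin under its centre. Bystander
- spanner: steel spanner lying on the bench at the housing's -y side; origin under its middle. Bystander
- driver: red-handled screwdriver lying on the bench at the housing's -y side, beyond the spanner; origin under its middle. Bystander
- tape: grey roll of tape lying flat on the bench at the housing's +y side, nearer than the torch, diameter 100, 24 high; origin under its centre. Bystander

How it is judged:
On the way, in this order (a step that is already met when the one before it is completed fails the run):
1. the rocker is tipped right over to its white-dot end (value of joint isolator above 0.5 rad), for 0.1 s.
2. then the red button is fully down for a second (value of joint release above 0.006 m), for 1 s.
3. then the blue plunger is fully home (value of joint lockout above 0.0082 m), for 0.1 s.
At the end, for the whole second after the job is handed in: the rocker is tipped to the white-dot side (over 0.5 of 0.6 rad), the blue plunger is home (over 8.2 of 10 mm), and the red, green and yellow buttons are up (under 2 mm) (value of joint isolator above 0.5 rad and value of joint lockout above 0.0082 m and value of joint each of release, start, purge below 0.002 m); the robot touches nothing.
It fails at once if the red button pressed before the rocker is tipped (value of joint release above 0.004 m and value of joint isolator below 0.4 rad).
It fails at once if the green or yellow button pressed (over 4 mm) (value of joint any of start, purge above 0.004 m).
It fails at once if a tool or loose part lifted, carried or pushed away (over 15 mm on the deck, 30 mm on the bench) (distance of any of fitting, socket from where it was at the start of the episode above 0.015 m or distance of any of torch, spanner, driver, tape from where it was at the start of the episode above 0.03 m).
It fails at once if the torch, fitting or socket knocked over (angle between any of torch, fitting, socket's own z axis and vertical above 0.4 rad).
It also fails if it takes over 45 s, if anything falls off the work surface, if the arm or the gripper's body presses on something with over 40 N, if the wrist force passes 120 N, or if a joint passes its speed limit or range.

### The arm

A 6-joint arm with a two-finger parallel gripper is mounted at the origin on the work surface. World frame = base frame: x ahead of the robot, y to its left, z up, the work surface at z = 0. Lengths are in m, angles in rad, forces in N, time in s.
With the tool pointing down it reaches from about 0.275 to 0.725 m from the base axis. Payload 15.9 kg.
Tool frame: the origin (TCP) lies at the very end of the fingers, on their centre line; the grasp point (between the pads) lies 19 mm behind it; z points along the fingers, y is the line along which they close (so a half turn about z gives the same grasp; the last joint's range is limited). The gripper opens to 85 mm and grips with 20 to 120 N. Pads are 22 mm wide; open, the fingers measure 114 mm over their backs; the gripper's body (76 mm by 85 mm) begins 54 mm behind the grasp point. The pads swing forward as they close: fully open they stand 13 mm farther back than shut.
Start: joints at [1.266, 0.213, -0.034, 1.323, 0, 1.571], TCP at [0.15, 0.477, 0.231] pointing down, gripper open.
Joint ranges: [-2.98, 2.98], [-0.74, 1.72], [-1.14, 1.35], [-2.1, 2.04], [-1.57, 1.44], [-3.14, 3.14]. Speed limits (rad/s): [1.89, 1.89, 2.39, 2.57, 3.14, 3.14].

### API

Orientations are given as a unit quaternion [w, x, y, z].
In Python, from plant import robot gives the robot as it stands. The module is installed in compiled form; this text tells all that it offers.
- The arm moves only by the tool carry_out, never from a script. Its argument "motion" is a list of rows, each an object of numbers: "tx", "ty", "tz": the shift along the tool's x, y, z each as a share of 2 cm, from -1 to 1; "rx", "ry", "rz": the turn, a rotation vector about the tool's x, y, z each as a share of 6 degrees, from -1 to 1. A call has 1 to 12 rows; each row shifts and turns the commanded pose from where the row before left it, along the tool's axes as they then stand; what a row does not reach is not made up. A row lasts 1/8 s, in which the tool goes at most 62.5 mm and 10.7 degrees, less where a joint would pass 70% of its speed; a pose out of reach is approached as far as the arm can. A call with a number of a shift or a turn outside -1 to 1 is refused whole. A call with a gripper value outside its range is refused whole. "hand" is the opening, from 0 (shut) to 1 (fully open), set as the call begins (left out, the last holds). The fingers move at their own pace and stop on an object; "newtons" is the grip in N (left out, the last holds). Time passes only in rows, so rows that do not move let the fingers close. It gives the time, the measured TCP pose, the force, the opening and the grip force at its end, in the units of the state.
- robot.observe(): the state, without advancing time (a new reading comes with each control period).
- robot.camera(name): name is "scene" or "top" or "wrist"; returns a dict with "frame" (384x512x3 uint8, red, green, blue), "fx", "fy", "cx", "cy" (pixels), "R" (3x3) and "t" (3): a world point X has camera coordinates R X + t; the wrist camera has in their place "T_tool_cam" (4x4, takes a point from camera to tool coordinates, whose origin is the TCP and whose axes are the flange's). Camera axes: x right, y down, z forward; pixel columns grow to the right and rows downward; lengths in m; the calibration is good to about 2 mm. The wrist camera is an equidistant fisheye: a pixel r from the principal point sees the ray r / f radians off the axis. A picture is of the moment at which its call begins: read the wrist's pose just before it. There is no depth.
- robot.close_job(): hands the job in; it is judged then, once.
The state is a dict: "clock": time; "joints": joint angles; "qvel": joint speeds; "tau": joint torques, N m; "eef_pos": TCP position; "tcp_rot": TCP orientation; "wrist_force": force on the tool from outside, world axes, zero at the start; "torque": the same for the moment, N m; "finger_gap": finger opening in m; "finger_force": force on a finger pad.
Only numpy, scipy, OpenCV 4.12 (cv2) and the standard library are available. Lean on these libraries where they do the work, as an engineer would, in place of code of your own. Each camera call takes 0.05 s, during which the arm holds its last target. There are 200 camera calls.

## Working session

There is one attempt and no reset: what is moved stays moved. The work goes in short steps, Python scripts to look and compute and a tool call to move; the robot and the scene stay as the last step left them, time stands still between calls to the robot, and variables do not carry over. Pictures are saved under pics/ and viewed, at most 10 in all, crops included, and the job is handed in when it is done.

Besides the shell and the picture viewer there is one more tool, called after ">>>" as name(argument=value, ...) on one line, values as JSON. carry_out: Moves the arm, as the interface text tells. Its arguments: {"type":"object","properties":{"motion":{"type":"array","items":{"type":"object","properties":{"tx":{"type":"number","minimum":-1,"maximum":1},"ty":{"type":"number","minimum":-1,"maximum":1},"tz":{"type":"number","minimum":-1,"maximum":1},"rx":{"type":"number","minimum":-1,"maximum":1},"ry":{"type":"number","minimum":-1,"maximum":1},"rz":{"type":"number","minimum":-1,"maximum":1}}}},"hand":{"type":"number"},"newtons":{"type":"number"}},"required":["motion"]}

```bash
mkdir -p pics
python3 - <<'E'
from plant import robot
import cv2,numpy as np,pickle
s=robot.observe();print(s)
d={}
for n in("scene","top"):
    c=robot.camera(n);d[n]=c
    cv2.imwrite(f"pics/{n}0.png",cv2.resize(c["frame"][:,:,::-1],(768,576),interpolation=cv2.INTER_CUBIC))
    print(n,c["fx"],c["cx"],c["cy"],np.round(c["R"],3).tolist(),c["t"])
pickle.dump(d,open("cams.pkl","wb"))
E
```

```text
{'clock': 0.0, 'joints': array([ 1.26597657e+00,  2.13352393e-01, -3.50624168e-02,  1.32352333e+00,
       -1.75092881e-05,  1.57078591e+00]), 'qvel': array([ 1.60051935e-03, -7.14277567e-04, -1.35275004e-03, -1.38682891e-03,
        9.96268534e-05, -1.68127729e-03]), 'tau': array([ 4.51726170e-03, -6.86156631e+01,  4.87120521e+01,  1.75385771e-02,
        3.44991086e-04, -2.48613770e-07]), 'eef_pos': array([0.14995974, 0.47661146, 0.23081674]), 'tcp_rot': array([-7.80248974e-05,  1.51815340e-01,  9.88408709e-01, -5.65615969e-04]), 'wrist_force': array([-0.74560866, -1.0474021 ,  0.53874324]), 'torque': array([-0.00394687,  0.00703406,  0.02592212]), 'finger_force': 0.0, 'finger_gap': 0.08552110113880404}
scene 347.55649086666165 257.7026919113986 190.75321125593211 [[0.232, 0.973, 0.015], [0.717, -0.161, -0.679], [-0.658, 0.168, -0.734]] [-0.10568217 -0.3355369   1.29239916]
top 361.9187895973004 258.44299880411234 192.61101398524627 [[0.014, -1.0, 0.0], [-0.997, -0.014, -0.077], [0.077, 0.001, -0.997]] [-0.03810767  0.55980292  0.9480122 ]
```

View pics/scene0.png

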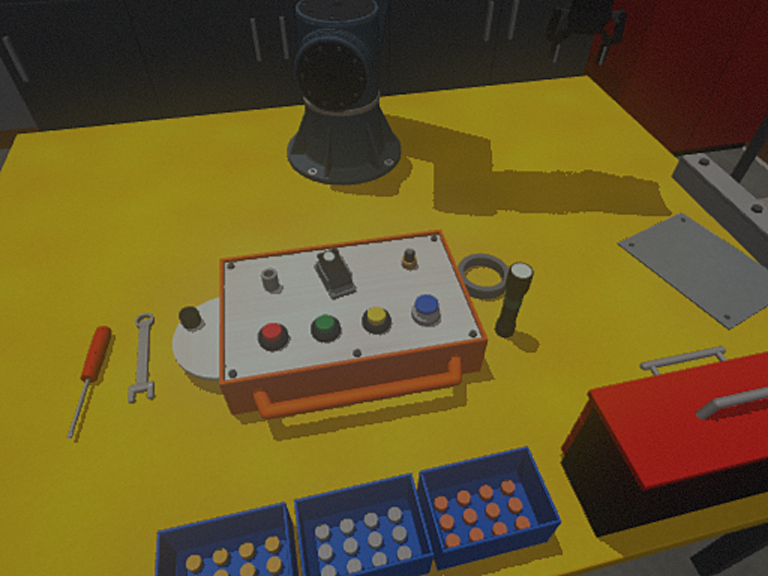

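View pics/top0.png

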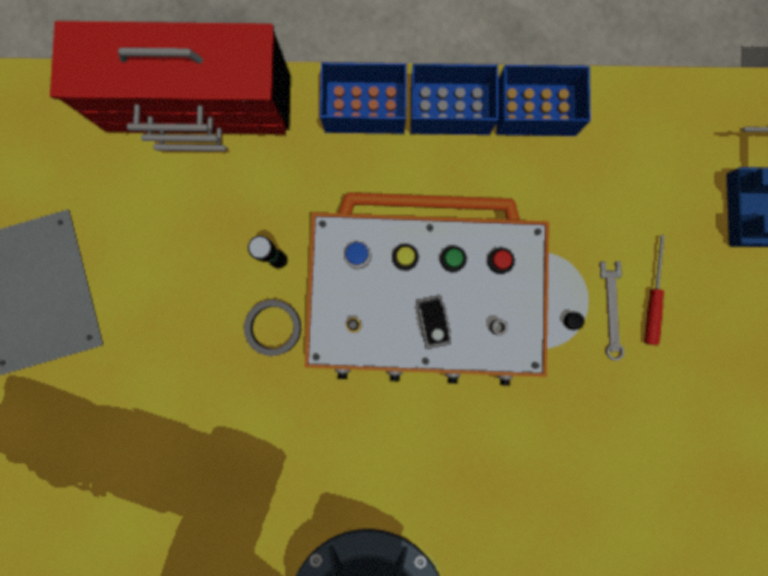

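The scene view (768 px wide) shows red (272,333), green (325,325), yellow (376,318), blue (427,307) and the white dot (329,257). In the top view they are at red (501,260), green (453,258), yellow (405,257), blue (357,253) and dot (437,335), with the fitting at (353,324) and the socket at (497,326). Next I'll segment and triangulate.

```bash
cat > loc.py <<'E'
import cv2,numpy as np,pickle
d=pickle.load(open("cams.pkl","rb"))
def P(c): return np.array([[c["fx"],0,c["cx"]],[0,c["fy"],c["cy"]],[0,0,1]])@np.c_[c["R"],c["t"]]
def atz(c,u,v,z):
    r=c["R"].T@np.array([(u-c["cx"])/c["fx"],(v-c["cy"])/c["fy"],1]);o=-c["R"].T@c["t"]
    return o+r*(z-o[2])/r[2]
pts={"red":((272,331),(501,260),.104),"green":((325,322),(453,258),.104),"yellow":((376,314),(405,257),.104),"blue":((427,303),(357,253),.112),"dot":((329,257),(437,335),.119)}
def cen(c,p,n):
    x,y=p[0]/1.5,p[1]/1.5
    h=cv2.cvtColor(c["frame"],cv2.COLOR_RGB2HSV).astype(int);H,S,V=h[...,0],h[...,1],h[...,2]
    m={"red":((H<8)|(H>172))&(S>130)&(V>80),"green":(abs(H-70)<20)&(S>110),"yellow":(abs(H-27)<8)&(S>120),"blue":(abs(H-112)<12)&(S>110),"dot":(V>150)}[n]
    Y,X=np.mgrid[:384,:512];m=m&(np.hypot(X-x,Y-y)<(6 if n=="dot" else 14))
    return X[m].mean(),Y[m].mean(),m.sum()
if __name__=="__main__":
  for n,(a,b,z) in pts.items():
    A=cen(d["scene"],a,n);B=cen(d["top"],b,n)
    X=cv2.triangulatePoints(P(d["scene"]),P(d["top"]),np.array(A[:2]),np.array(B[:2])).ravel();X=X[:3]/X[3]
    print(n,np.round(A,1),np.round(B,1),"tri",X.round(4),"top",atz(d["top"],*B[:2],z).round(4),"scene",atz(d["scene"],*A[:2],z).round(4))
  for n,p,z in(("fitting",(353,324),.113),("socket",(497,325),.112),("c00",(310,213),.086),("c01",(549,222),.086),("c10",(306,367),.086),("c11",(547,376),.086),("rk far",(431,297),.105)):
    print(n,atz(d["top"],p[0]/1.5,p[1]/1.5,z).round(4))
  t=d["top"]["frame"][185:245,255:355,::-1];cv2.imwrite("pics/rk.png",cv2.resize(t,None,fx=7,fy=7,interpolation=cv2.INTER_CUBIC))
E
python3 loc.py
```

```text
red [180.6 220.2 100. ] [334.6 172.5 115. ] tri [ 0.6068 -0.2171  0.0999] top [ 0.6062 -0.2168  0.104 ] scene [ 0.6103 -0.2163  0.104 ]
green [215.6 214.4  50. ] [302.1 171.5 129. ] tri [ 0.6082 -0.1372  0.1005] top [ 0.6077 -0.1368  0.104 ] scene [ 0.6111 -0.1374  0.104 ]
yellow [250.6 209.8 109. ] [269.9 170.1 144. ] tri [ 0.6109 -0.0568  0.0987] top [ 0.6099 -0.0575  0.104 ] scene [ 0.6154 -0.0569  0.104 ]
blue [284.1 202.1 137. ] [237.5 168.5 164. ] tri [0.6125 0.0231 0.1077] top [0.6116 0.0219 0.112 ] scene [0.6161 0.0229 0.112 ]
dot [218.8 170.1  25. ] [291.8 222.8  11. ] tri [ 0.4816 -0.11    0.1165] top [ 0.4814 -0.111   0.119 ] scene [ 0.4846 -0.1089  0.119 ]
fitting [0.4958 0.0249 0.113 ]
socket [ 0.4976 -0.207   0.112 ]
c00 [0.6817 0.1027 0.086 ]
c01 [ 0.6722 -0.3     0.086 ]
c10 [0.4242 0.1027 0.086 ]
c11 [ 0.4153 -0.2945  0.086 ]
rk far [ 0.5417 -0.1009  0.105 ]
```

View pics/rk.png

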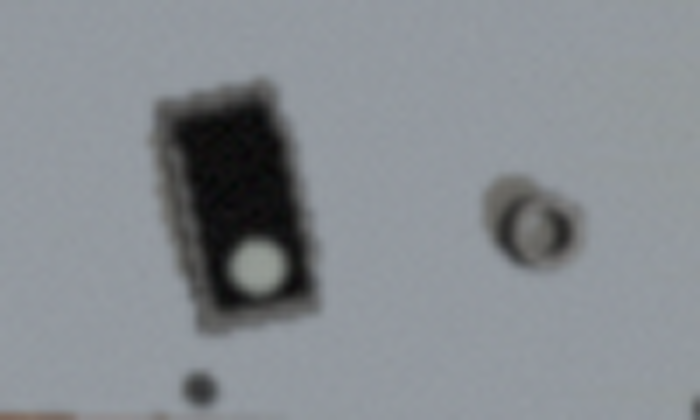

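Triangulation agrees with the given geometry: control spacing is 80 mm and the heights match to about 4 mm. I'll close the hand first and square the tool with the world.

>>> carry_out(motion=[{"rz":-1},{"rz":-1},{"rz":-0.91},{}], hand=0, newtons=30)

```text
invalid input
```

```bash
python3 -c "
from plant import robot
print(robot.observe()['joints'])"
```

```text
[ 1.26600923e+00  2.13338018e-01 -3.49484803e-02  1.32346251e+00
 -1.16911959e-05  1.57076945e+00]
```

The call was refused, possibly because of the empty row, so I'll fill in every row.

>>> carry_out(motion=[{"tx":0,"ty":0,"tz":0,"rx":0,"ry":0,"rz":-1},{"tx":0,"ty":0,"tz":0,"rx":0,"ry":0,"rz":-1},{"tx":0,"ty":0,"tz":0,"rx":0,"ry":0,"rz":-0.91},{"tx":0,"ty":0,"tz":0,"rx":0,"ry":0,"rz":0}], hand=0, newtons=30)

```text
clock: 0.6
eef_pos: [0.15, 0.4768, 0.2311]
tcp_rot: [-0.0, 0.0, 1.0, -0.0]
wrist_force: [-0.9, 0.8, 0.4]
finger_gap: 0.012
finger_force: 0.0
```

```bash
python3 -c "
from plant import robot
print(robot.observe()['joints'])"
```

```text
[ 1.26601440e+00  2.13112399e-01 -3.47034048e-02  1.32348317e+00
  5.26296856e-06  1.26659071e+00]
```

>>> carry_out(motion=[{"tx":-0.57,"ty":-1,"tz":0},{"tx":-0.57,"ty":-1,"tz":0},{"tx":-0.57,"ty":-1,"tz":0},{"tx":-0.57,"ty":-1,"tz":0},{"tx":-0.57,"ty":-1,"tz":0},{"tx":-0.57,"ty":-1,"tz":0},{"tx":-0.57,"ty":-1,"tz":0},{"tx":-0.57,"ty":-1,"tz":0},{"tx":-0.57,"ty":-1,"tz":0},{"tx":-0.57,"ty":-1,"tz":0},{"tx":-0.57,"ty":-1,"tz":0},{"tx":-0.57,"ty":-1,"tz":0}])

```text
invalid input
```

>>> carry_out(motion=[{"tx":-0.57,"ty":-1,"tz":0},{"tx":-0.57,"ty":-1,"tz":0},{"tx":-0.57,"ty":-1,"tz":0},{"tx":-0.57,"ty":-1,"tz":0},{"tx":-0.57,"ty":-1,"tz":0},{"tx":-0.57,"ty":-1,"tz":0},{"tx":-0.57,"ty":-1,"tz":0},{"tx":-0.57,"ty":-1,"tz":0},{"tx":-0.57,"ty":-1,"tz":0},{"tx":-0.57,"ty":-1,"tz":0},{"tx":-0.57,"ty":-1,"tz":0},{"tx":-0.57,"ty":-1,"tz":0}])

```text
invalid input
```

Rows need all six numbers.

>>> carry_out(motion=[{"tx":-0.57,"ty":-1,"tz":0,"rx":0,"ry":0,"rz":0},{"tx":-0.57,"ty":-1,"tz":0,"rx":0,"ry":0,"rz":0},{"tx":-0.57,"ty":-1,"tz":0,"rx":0,"ry":0,"rz":0},{"tx":-0.57,"ty":-1,"tz":0,"rx":0,"ry":0,"rz":0},{"tx":-0.57,"ty":-1,"tz":0,"rx":0,"ry":0,"rz":0},{"tx":-0.57,"ty":-1,"tz":0,"rx":0,"ry":0,"rz":0},{"tx":-0.57,"ty":-1,"tz":0,"rx":0,"ry":0,"rz":0},{"tx":-0.57,"ty":-1,"tz":0,"rx":0,"ry":0,"rz":0},{"tx":-0.57,"ty":-1,"tz":0,"rx":0,"ry":0,"rz":0},{"tx":-0.57,"ty":-1,"tz":0,"rx":0,"ry":0,"rz":0},{"tx":-0.57,"ty":-1,"tz":0,"rx":0,"ry":0,"rz":0},{"tx":-0.57,"ty":-1,"tz":0,"rx":0,"ry":0,"rz":0}], hand=0, newtons=30)

```text
clock: 2.1
eef_pos: [0.2871, 0.2357, 0.2313]
tcp_rot: [0.0, 0.001, 1.0, 0.0]
wrist_force: [0.4, 0.1, 0.1]
finger_gap: 0.0002
finger_force: 0.0
```

>>> carry_out(motion=[{"tx":-0.57,"ty":-1,"tz":0,"rx":0,"ry":0,"rz":0},{"tx":-0.57,"ty":-1,"tz":0,"rx":0,"ry":0,"rz":0},{"tx":-0.57,"ty":-1,"tz":0,"rx":0,"ry":0,"rz":0},{"tx":-0.57,"ty":-1,"tz":0,"rx":0,"ry":0,"rz":0},{"tx":-0.57,"ty":-1,"tz":0,"rx":0,"ry":0,"rz":0},{"tx":-0.57,"ty":-1,"tz":0,"rx":0,"ry":0,"rz":0},{"tx":-0.57,"ty":-1,"tz":0,"rx":0,"ry":0,"rz":0},{"tx":-0.57,"ty":-1,"tz":0,"rx":0,"ry":0,"rz":0},{"tx":-0.57,"ty":-1,"tz":0,"rx":0,"ry":0,"rz":0},{"tx":-0.57,"ty":-1,"tz":0,"rx":0,"ry":0,"rz":0},{"tx":-0.57,"ty":-1,"tz":0,"rx":0,"ry":0,"rz":0},{"tx":-0.57,"ty":-1,"tz":0,"rx":0,"ry":0,"rz":0}])

```text
clock: 3.6
eef_pos: [0.4235, -0.0043, 0.2313]
tcp_rot: [0.0, 0.001, 1.0, 0.0]
wrist_force: [1.2, 0.4, 0.4]
finger_gap: 0.0001
finger_force: 0.0
```

>>> carry_out(motion=[{"tx":-0.5,"ty":-0.88,"tz":0,"rx":0,"ry":0,"rz":0},{"tx":-0.5,"ty":-0.88,"tz":0,"rx":0,"ry":0,"rz":0},{"tx":-0.5,"ty":-0.88,"tz":0,"rx":0,"ry":0,"rz":0},{"tx":-0.5,"ty":-0.88,"tz":0.5,"rx":0,"ry":0,"rz":0},{"tx":-0.5,"ty":-0.88,"tz":0.8,"rx":0,"ry":0,"rz":0},{"tx":-0.47,"ty":-0.88,"tz":1,"rx":0,"ry":0,"rz":0},{"tx":0,"ty":0,"tz":1,"rx":0,"ry":0,"rz":0},{"tx":0,"ty":0,"tz":1,"rx":0,"ry":0,"rz":0},{"tx":0,"ty":0,"tz":0.5,"rx":0,"ry":0,"rz":0},{"tx":0,"ty":0,"tz":0,"rx":0,"ry":0,"rz":0}])

```text
clock: 4.85
eef_pos: [0.4826, -0.1088, 0.1345]
tcp_rot: [-0.001, 0.0, 1.0, 0.0]
wrist_force: [-1.0, 1.6, 0.4]
finger_gap: 0.0
finger_force: 0.0
```

Run:
```python
from plant import robot
import cv2
a=robot.camera("scene")["frame"][140:240,130:310,::-1]
b=robot.camera("wrist")["frame"][:,:,::-1]
a=cv2.resize(a,(640,356),interpolation=cv2.INTER_CUBIC);b=cv2.resize(b,(320,240))
a=cv2.resize(a,(480,267));import numpy as np
o=np.zeros((267,800,3),np.uint8);o[:,:480]=a;o[:240,480:]=b
cv2.imwrite("pics/pre.png",o)
```

```text
(no output)
```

View pics/pre.png

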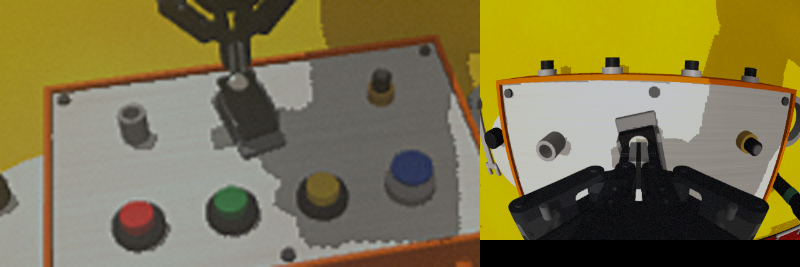

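The fingertips stand right over the dot, at (237,80) in the left half, so I'll push down.

>>> carry_out(motion=[{"tx":0,"ty":0,"tz":0.5,"rx":0,"ry":0,"rz":0},{"tx":0,"ty":0,"tz":0.3,"rx":0,"ry":0,"rz":0},{"tx":0,"ty":0,"tz":0.25,"rx":0,"ry":0,"rz":0},{"tx":0,"ty":0,"tz":0.2,"rx":0,"ry":0,"rz":0},{"tx":0,"ty":0,"tz":0.1,"rx":0,"ry":0,"rz":0},{"tx":0,"ty":0,"tz":0,"rx":0,"ry":0,"rz":0}])

```text
clock: 5.7
eef_pos: [0.4827, -0.1087, 0.1081]
tcp_rot: [-0.0, 0.0, 1.0, -0.0]
wrist_force: [-1.0, -0.7, 1.2]
finger_gap: -0.0003
finger_force: 0.7
```

>>> carry_out(motion=[{"tx":0,"ty":0,"tz":0.1,"rx":0,"ry":0,"rz":0},{"tx":0,"ty":0,"tz":0.05,"rx":0,"ry":0,"rz":0},{"tx":0,"ty":0,"tz":0,"rx":0,"ry":0,"rz":0}])

```text
clock: 6.08
eef_pos: [0.483, -0.1087, 0.1062]
tcp_rot: [0.0, 0.0, 1.0, -0.0]
wrist_force: [-11.3, 1.2, 21.9]
finger_gap: -0.0001
finger_force: 11.8
```

The force rose to a hard stop at the expected height, with the sideways share of a tilted plate. I'll lift off, head for the space above red, and look.

>>> carry_out(motion=[{"tx":0,"ty":0,"tz":-0.7,"rx":0,"ry":0,"rz":0},{"tx":0,"ty":0,"tz":-1,"rx":0,"ry":0,"rz":0},{"tx":0,"ty":0,"tz":-0.8,"rx":0,"ry":0,"rz":0},{"tx":-0.88,"ty":-0.77,"tz":0,"rx":0,"ry":0,"rz":0},{"tx":-0.88,"ty":-0.77,"tz":0,"rx":0,"ry":0,"rz":0},{"tx":-0.88,"ty":-0.77,"tz":0,"rx":0,"ry":0,"rz":0},{"tx":-0.88,"ty":-0.77,"tz":0,"rx":0,"ry":0,"rz":0},{"tx":-0.88,"ty":-0.77,"tz":0,"rx":0,"ry":0,"rz":0},{"tx":-0.88,"ty":-0.77,"tz":0,"rx":0,"ry":0,"rz":0},{"tx":-0.88,"ty":-0.77,"tz":0,"rx":0,"ry":0,"rz":0},{"tx":0,"ty":0,"tz":0.7,"rx":0,"ry":0,"rz":0},{"tx":0,"ty":0,"tz":0,"rx":0,"ry":0,"rz":0}])

```text
clock: 7.58
eef_pos: [0.6052, -0.2159, 0.1399]
tcp_rot: [-0.001, -0.0, 1.0, 0.0]
wrist_force: [-0.1, 1.1, 0.4]
finger_gap: 0.0002
finger_force: 0.0
```

Run:
```python
from plant import robot
import cv2
a=robot.camera("scene")["frame"][150:250,130:310,::-1]
b=robot.camera("top")["frame"]
a=cv2.resize(a,(720,400),interpolation=cv2.INTER_CUBIC);cv2.imwrite("pics/red.png",a)
```

```text
(no output)
```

View pics/red.png

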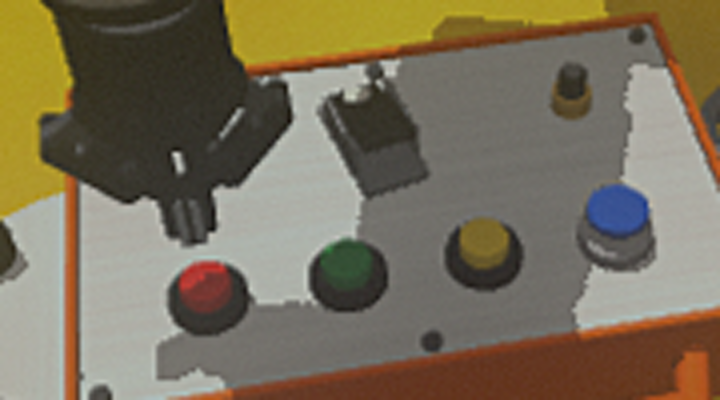

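The rocker is tipped over, dot end down at (355,95) and far end raised. The fingers hang over the red button at (208,285). Now the press.

>>> carry_out(motion=[{"tx":-0.05,"ty":-0.03,"tz":1,"rx":0,"ry":0,"rz":0},{"tx":0,"ty":0,"tz":0.65,"rx":0,"ry":0,"rz":0},{"tx":0,"ty":0,"tz":0.3,"rx":0,"ry":0,"rz":0},{"tx":0,"ty":0,"tz":0.15,"rx":0,"ry":0,"rz":0},{"tx":0,"ty":0,"tz":0.1,"rx":0,"ry":0,"rz":0},{"tx":0,"ty":0,"tz":0,"rx":0,"ry":0,"rz":0}])

```text
clock: 8.43
eef_pos: [0.6073, -0.2171, 0.0977]
tcp_rot: [0.0, -0.0, 1.0, -0.0]
wrist_force: [-1.9, 1.2, 4.9]
finger_gap: 0.0003
finger_force: 2.0
```

>>> carry_out(motion=[{"tx":0,"ty":0,"tz":0.1,"rx":0,"ry":0,"rz":0},{"tx":0,"ty":0,"tz":0.05,"rx":0,"ry":0,"rz":0},{"tx":0,"ty":0,"tz":0,"rx":0,"ry":0,"rz":0}])

```text
clock: 8.8
eef_pos: [0.6075, -0.2172, 0.0958]
tcp_rot: [0.001, 0.0, 1.0, -0.0]
wrist_force: [-7.8, 2.8, 19.9]
finger_gap: -0.0
finger_force: 10.1
```

The force has jumped to 20 N, so the button is at its stop. I'll hold for 1.5 s.

>>> carry_out(motion=[{"tx":0,"ty":0,"tz":0,"rx":0,"ry":0,"rz":0},{"tx":0,"ty":0,"tz":0,"rx":0,"ry":0,"rz":0},{"tx":0,"ty":0,"tz":0,"rx":0,"ry":0,"rz":0},{"tx":0,"ty":0,"tz":0,"rx":0,"ry":0,"rz":0},{"tx":0,"ty":0,"tz":0,"rx":0,"ry":0,"rz":0},{"tx":0,"ty":0,"tz":0,"rx":0,"ry":0,"rz":0},{"tx":0,"ty":0,"tz":0,"rx":0,"ry":0,"rz":0},{"tx":0,"ty":0,"tz":0,"rx":0,"ry":0,"rz":0},{"tx":0,"ty":0,"tz":0,"rx":0,"ry":0,"rz":0},{"tx":0,"ty":0,"tz":0,"rx":0,"ry":0,"rz":0},{"tx":0,"ty":0,"tz":0,"rx":0,"ry":0,"rz":0},{"tx":0,"ty":0,"tz":0,"rx":0,"ry":0,"rz":0}])

```text
clock: 10.3
eef_pos: [0.6075, -0.2172, 0.0958]
tcp_rot: [0.001, 0.0, 1.0, -0.0]
wrist_force: [-7.1, 3.2, 20.1]
finger_gap: 0.0001
finger_force: 10.1
```

>>> carry_out(motion=[{"tx":0,"ty":0,"tz":-0.7,"rx":0,"ry":0,"rz":0},{"tx":0,"ty":0,"tz":-1,"rx":0,"ry":0,"rz":0},{"tx":0,"ty":0,"tz":-1,"rx":0,"ry":0,"rz":0},{"tx":0,"ty":1,"tz":-0.4,"rx":0,"ry":0,"rz":0},{"tx":0,"ty":1,"tz":0,"rx":0,"ry":0,"rz":0},{"tx":0,"ty":1,"tz":0,"rx":0,"ry":0,"rz":0},{"tx":0,"ty":1,"tz":0,"rx":0,"ry":0,"rz":0},{"tx":0,"ty":1,"tz":0,"rx":0,"ry":0,"rz":0},{"tx":0,"ty":1,"tz":0,"rx":0,"ry":0,"rz":0},{"tx":0,"ty":1,"tz":0,"rx":0,"ry":0,"rz":0},{"tx":0,"ty":1,"tz":0,"rx":0,"ry":0,"rz":0},{"tx":0,"ty":1,"tz":0,"rx":0,"ry":0,"rz":0}])

```text
clock: 11.8
eef_pos: [0.6072, -0.0358, 0.1563]
tcp_rot: [0.0, 0.0, 1.0, 0.0]
wrist_force: [-0.4, 0.2, -1.0]
finger_gap: 0.0003
finger_force: 0.0
```

>>> carry_out(motion=[{"tx":-0.1,"ty":1,"tz":0,"rx":0,"ry":0,"rz":0},{"tx":-0.1,"ty":1,"tz":0,"rx":0,"ry":0,"rz":0},{"tx":-0.1,"ty":0.95,"tz":0,"rx":0,"ry":0,"rz":0},{"tx":0,"ty":0,"tz":1,"rx":0,"ry":0,"rz":0},{"tx":0,"ty":0,"tz":0.8,"rx":0,"ry":0,"rz":0},{"tx":0,"ty":0,"tz":0.3,"rx":0,"ry":0,"rz":0},{"tx":0,"ty":0,"tz":0.2,"rx":0,"ry":0,"rz":0},{"tx":0,"ty":0,"tz":0.2,"rx":0,"ry":0,"rz":0},{"tx":0,"ty":0,"tz":0.15,"rx":0,"ry":0,"rz":0},{"tx":0,"ty":0,"tz":0,"rx":0,"ry":0,"rz":0}])

```text
clock: 13.05
eef_pos: [0.6134, 0.0218, 0.1033]
tcp_rot: [0.0, 0.0, 1.0, -0.0]
wrist_force: [-0.4, 0.4, -0.1]
finger_gap: -0.0002
finger_force: 0.0
```

>>> carry_out(motion=[{"tx":0,"ty":0,"tz":0.08,"rx":0,"ry":0,"rz":0},{"tx":0,"ty":0,"tz":0.07,"rx":0,"ry":0,"rz":0},{"tx":0,"ty":0,"tz":0,"rx":0,"ry":0,"rz":0}])

```text
clock: 13.42
eef_pos: [0.6136, 0.0219, 0.1017]
tcp_rot: [0.001, 0.0, 1.0, -0.0]
wrist_force: [-6.6, -1.0, 19.8]
finger_gap: 0.0006
finger_force: 9.6
```

At the stop: z is 0.1017 against 0.102 expected, with 20 N. I'll retreat up and back, then check.

>>> carry_out(motion=[{"tx":0,"ty":0,"tz":-0.7,"rx":0,"ry":0,"rz":0},{"tx":0,"ty":0,"tz":-1,"rx":0,"ry":0,"rz":0},{"tx":0,"ty":0,"tz":-1,"rx":0,"ry":0,"rz":0},{"tx":0,"ty":0,"tz":-1,"rx":0,"ry":0,"rz":0},{"tx":0,"ty":0,"tz":-1,"rx":0,"ry":0,"rz":0},{"tx":1,"ty":0,"tz":-1,"rx":0,"ry":0,"rz":0},{"tx":1,"ty":0,"tz":-1,"rx":0,"ry":0,"rz":0},{"tx":1,"ty":0,"tz":0,"rx":0,"ry":0,"rz":0},{"tx":1,"ty":0,"tz":0,"rx":0,"ry":0,"rz":0},{"tx":1,"ty":0,"tz":0,"rx":0,"ry":0,"rz":0},{"tx":0,"ty":0,"tz":0,"rx":0,"ry":0,"rz":0},{"tx":0,"ty":0,"tz":0,"rx":0,"ry":0,"rz":0}])

```text
clock: 14.92
eef_pos: [0.5138, 0.0219, 0.2346]
tcp_rot: [0.0, 0.0, 1.0, 0.0]
wrist_force: [-0.0, -0.8, -0.2]
finger_gap: 0.0001
finger_force: 0.0
```

Run:
```python
from plant import robot
import cv2
a=robot.camera("scene")["frame"][130:280,100:350,::-1]
cv2.imwrite("pics/end.png",cv2.resize(a,(750,450),interpolation=cv2.INTER_CUBIC))
```

```text
(no output)
```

View pics/end.png

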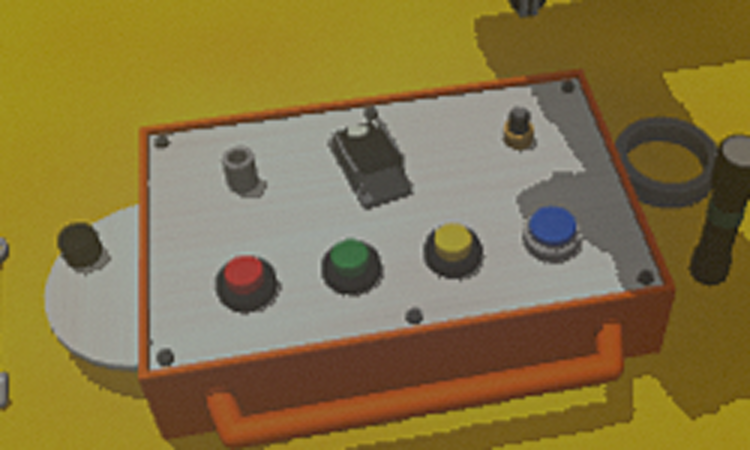

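The rocker is tipped (dot end down at (360,130)), red is up at (245,272), and the blue head sits low on its base at (552,228). The loose parts look undisturbed and the arm is clear.

```bash
python3 -c "
from plant import robot
print(robot.close_job())"
```

```text
the job is handed in; nothing more can be done
None
```

I tipped the rocker right over, held the red button down for about 1.5 s and let it up, pushed the blue plunger home, and handed the job in at about 15 s with the arm clear; no verdict was returned.

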